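# Dispense a boxed lock and pack it in the service case

### The job

Get one boxed lock out of the spring-loaded dispenser: pull its orange handle all the way out to the stop, keep it there until the lowest box has dropped, then ease the handle back home, without letting it snap back, so that the slide pushes the box out onto the delivery shelf. Lift the lid of the green service case open until it rests back on its stop, and set the delivered box down flat inside the case, lowering it in rather than dropping it. Leave the other two boxes in the dispenser, leave the case open, and do not knock the other things on the bench about.

Things in the scene. Friction and masses are not known exactly. Their poses are not given: they have to be found in the camera images.
- dispenser: Grey dispenser fixed to the bench. Origin: on the bench under the centre of its clear upright magazine; z up, y along the slide: handle on the -y side, pulled towards -y; boxes come out at +y. Base 100 mm wide (x), y -285 to +60 mm, top z 30 mm, 10 mm rails on it beside the slide. Magazine inside 53 (x) by 90 mm (y), outside 78 by 108, top z 167; mouth 38 mm high under its +y wall.
- slide (a joint): Travel of the steel slide, m: 0 home (under the stack, carrying it), 0.125 at its stop. Beyond about 0.115 the lowest box drops flat on the base in front of it. The spring pulls home with 8 N at 0, 12 N at the stop; stack friction and damping (30 N per m/s) add 2 to 5 N to a slow pull. Let go at the stop, it snaps back at about 0.4 m/s; eased home, it pushes the box onto the shelf.
- slide_handle (a point): Grip point on the slide's orange upright handle, a square post 22 x 22 mm, 60 mm tall (59.5 to 119.5 mm above the bench) on the 46 mm wide slide plate. The point is on its axis, 21 mm below its top. At home it is 130 mm from the magazine's axis (80 mm from its wall). Moves with the slide. Axes as the dispenser's.
- shelf (a point): Point on the aluminium delivery shelf, 30 mm above the bench, about 5 mm farther out than the underside centre of a delivered box. Shelf 40 mm wide (x), so the box overhangs it by 5 mm each side; dispenser y 60 to 152 mm, then a lip 6 mm thick up to 42 mm above the bench. Axes as the dispenser's.
- box_a: The box to be packed: the lowest of three alike cardboard boxes with a blue band, stacked in the magazine. 50 (x) by 80 (y) by 32 mm (z), 0.09 to 0.16 kg, rigid. Origin: centre of its underside; long side along the dispenser's y.
- box_b: Second box of the stack, same size; stays in the magazine (it sinks by up to a box height when the slide is pulled and comes back to rest on the slide).
- box_c: Top box of the stack, same size; stays in the magazine.
- case: Green metal service case fixed on the bench, 170 (x) by 180 (y) by 60 mm (z) without the lid, walls 5 mm, open inside. Origin: centre of its underside; x points from the front (latches) to the hinged rim, z up.
- case_in (a point): Centre of the case's inner floor, 5 mm above the bench; inside is 160 (x) by 170 mm (y). Axes as the case's.
- lid (a joint): Angle of the case's lid, rad: 0 shut, 1.8 open on its stop (leaning back past upright). Lid plate 170 x 180 x 8 mm, 0.25 kg; open, its top edge stands 0.23 m above the bench. It falls shut if let go below about 1.5 and falls back onto the stop if let go above about 1.65.
- lid_hinge (a point): Middle of the lid's hinge line, on the case's +x rim, 60.5 mm above the bench. The line runs along the case's y; opening lifts the front (-x) edge, turning about +y.
- lid_grip (a point): Grip point on the lid's black upright grip, a block 30 mm (x) by 16 mm (y) by 40 mm tall on the lid's top, 30 mm behind its front edge. With the lid shut the point is 140 mm in front of the hinge line (-x), 34 mm above it and 14 mm below the grip's top. Pinched along y, the grip can turn between the fingers while the lid swings.
- padlock: Brass padlock lying flat, 95 x 55 x 22 mm; leave alone. Origin: centre of its body's underside.
- screwdriver: Screwdriver with green handle lying on the bench; leave alone. Origin near its middle, on the bench.
- brush: Brush with wooden handle lying behind the dispenser; leave alone. Origin near its middle.
- oil: Yellow oil bottle, 56 mm diameter, 130 mm tall, red cap; leave alone. Origin: centre of its foot.
- mug: Blue mug, 84 mm diameter, 90 mm tall; leave alone. Origin: centre of its foot.
- padlock2: Red padlock lying flat, 95 x 55 x 22 mm; leave alone. Origin: centre of its body's underside.
- pins: Glass jar with steel lid, 60 mm diameter, 75 mm tall; leave alone. Origin: centre of its foot.

How it is judged:
By the outcome, as a careful person would: the job done as asked, in the order asked, and still so for the second after the job is handed in, with the robot touching nothing.
It also fails if it takes over 67 s, if anything falls off the work surface, if the arm or the gripper's body presses on something with over 40 N, if the wrist force passes 120 N, or if a joint passes its speed limit or range.

### The arm

A 6-joint arm with a two-finger parallel gripper is mounted at the origin on the work surface. World frame = base frame: x ahead of the robot, y to its left, z up, the work surface at z = 0. Lengths are in m, angles in rad, forces in N, time in s.
With the tool pointing down it reaches from about 0.4 to 0.925 m from the base axis. Payload 3.4 kg.
Tool frame: the origin (TCP) lies on the centre line of the jaws, within the pads' length; the fingertips stand r.nose_length ahead of it and the grasp point (between the pads) lies 8 mm behind it (r.nose_length is the distance from the TCP to the fingertips, in m); x points along the fingers, y is the direction in which the jaws open and shut, and the axes are right-handed (so a half turn about x gives the same grasp; the last joint's range is limited). The gripper opens to 85 mm and grips with 20 to 120 N. Pads are 22 mm wide; open, the fingers measure 114 mm over their backs; the gripper's body (76 mm by 85 mm) begins 54 mm behind the grasp point. The pads swing forward as they close: fully open they stand 13 mm farther back than shut.
Start: joints at [-0.073, 0.307, 1.506, -0, 1.328, -0.073], TCP at [0.575, -0, 0.242] pointing down, gripper open.
Joint ranges: [-3.12, 3.12], [-1.05, 2.28], [0.14, 2.33], [-1.42, 4.57], [0.1, 2.73], [-2.68, 2.68]. Speed limits (rad/s): [2.57, 2.57, 3.14, 3.14, 3.14, 3.14].

### API

Orientations are given as a 3x3 rotation matrix whose columns are the frame's x, y, z axes.
In Python, from bench import r, cams, workorder gives the robot as it stands. The module is installed in compiled form; this text tells all that it offers. Calls block until the motion is done:
- r.move_to(position, orientation): joint-space move of the TCP to a pose.
- r.line_to(position, velocity=0.15, ori=None, max_force=None): straight line of the TCP; ori=None keeps the orientation; velocity is the mean speed in m/s. With max_force (N) it stops when the force on the tool has changed by that much, and returns True; else False.
- r.move_j(angles): joint-space move.
- r.command_gripper(opening, grasp_force=None): opening from 0.0 (shut) to 1.0 (fully open); grasp_force is the grip in N (None keeps the last); returns when the fingers have stopped.
- r.hold(seconds).
- r.ik(position, orientation): joint angles nearest the present ones, or None.
- r.state(): the state.
- cams.snapshot(name): name is "scene" or "side" or "wrist"; returns a dict with "color" (420x560x3 uint8, blue, green, red), "range_z" (420x560 float32, m along the optical axis (not along the pixel's ray), 0 where there is no reading), "vertical_fov" (degrees; the focal length in pixels is half the picture's height over the tangent of half this angle, whatever the lens; pixels are square), "cx", "cy" (the principal point, pixels), "R" (3x3) and "t" (3): a world point X has camera coordinates R X + t. Camera axes: x right, y down, z forward; pixel columns grow to the right and rows downward; lengths in m; the calibration is good to about 2 mm. A picture is of the moment at which its call begins.
A pose or a line that the arm cannot do raises r.Unreachable and nothing moves.
- workorder.close_job(): hands the job in, once; it reports no verdict.
The state is a dict: "time": time; "qpos": joint angles; "qd": joint speeds; "joint_torque": joint torques, N m; "ee_pos": TCP position; "tcp_rot": TCP orientation; "ft_force": force on the tool from outside, world axes, zero at the start; "wrist_torque": the same for the moment, N m; "width": opening from 0.0 (shut) to 1.0 (fully open).
Only numpy, scipy, OpenCV 4.12 (cv2) and the standard library are available. Lean on these libraries where they do the work, as an engineer would, in place of code of your own. Each camera call takes 0.05 s, during which the arm holds its last target.

## Working session

There is one attempt and no reset: what is moved stays moved. The work goes in short steps, each a Python script; the robot and the scene stay as the last script left them, time stands still between calls to the robot, and variables do not carry over. Pictures are saved under pics/ and viewed, and the job is handed in when it is done.

```bash
ls; mkdir -p pics; python3 - <<'E'
from bench import r,cams
import cv2,numpy as np
print(r.nose_length, r.state())
for n in ["scene","side","wrist"]:
    s=cams.snapshot(n); cv2.imwrite(f"pics/{n}0.png",s["color"]); np.savez(f"{n}0.npz",**s)
    print(n,s["vertical_fov"],s["cx"],s["cy"],s["R"].round(3).tolist(),s["t"], -np.array(s["R"]).T@s["t"])
E
```

```text
pics
0.011 {'time': 0.0, 'qpos': array([-7.34752166e-02,  3.07555872e-01,  1.50766528e+00, -1.79385442e-05,
        1.32838095e+00, -7.35010500e-02]), 'qd': array([ 5.22545792e-04,  2.64211665e-04,  5.27412360e-05, -1.49501169e-03,
        7.31694124e-05, -1.17799744e-03]), 'joint_torque': array([-2.40806599e-03, -4.57556927e+01, -2.51919490e+01, -3.95127336e-04,
        1.32516641e-02, -2.41733758e-06]), 'ee_pos': array([5.74334244e-01, 3.24413882e-05, 2.41393872e-01]), 'tcp_rot': array([[-2.00530709e-03,  9.99997989e-01,  3.00265076e-05],
       [ 1.30144940e-04,  3.02875488e-05, -9.99999991e-01],
       [-9.99997981e-01, -2.00530317e-03, -1.30205414e-04]]), 'ft_force': array([ 0.30702381,  0.43606333, -0.08731213]), 'wrist_torque': array([0.01703969, 0.0212437 , 0.048218  ]), 'width': 1.001626838563432}
scene 53.84034028221289 277.59152046746 209.2305236545082 [[0.366, 0.931, -0.001], [0.792, -0.312, -0.525], [-0.489, 0.191, -0.851]] [-0.10988105 -0.39389083  1.49694617] [ 1.08373671 -0.30685836  1.06743823]
side 46.01816792596291 283.182552687905 207.02560294789717 [[0.789, -0.615, 0.018], [-0.373, -0.501, -0.781], [0.489, 0.609, -0.624]] [-0.49742572  0.23033769  1.0475309 ] [-0.03442535 -0.82887225  0.84237431]
wrist 61.61474828963252 283.37985069116843 209.1025330455804 [[1.0, -0.001, -0.002], [-0.0, -0.949, 0.314], [-0.002, -0.314, -0.949]] [-0.57339282 -0.0405501   0.38123192] [0.57422307 0.08077709 0.37350281]
```

View pics/scene0.png

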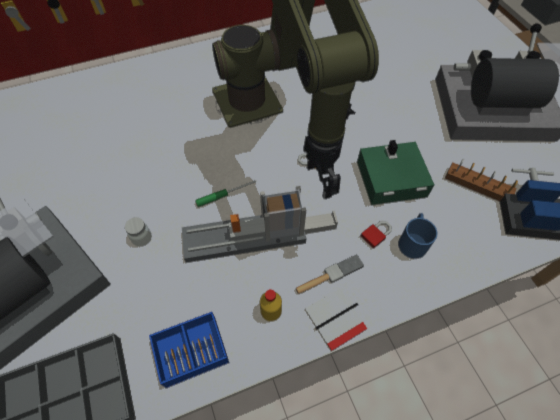

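View pics/side0.png

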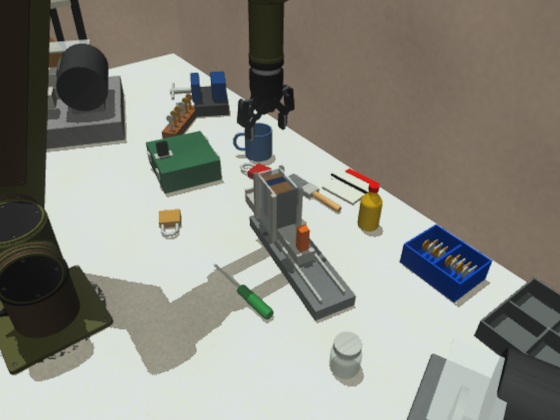

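View pics/wrist0.png

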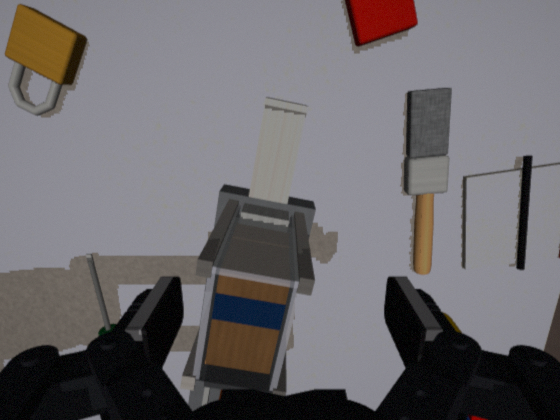

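The scene view shows the orange handle at about (235,222), the magazine at (283,205), the shelf at (320,223) and the green case at (395,172), with its grip at (392,147) facing the robot. The side view shows the handle at (302,238) and the lid grip at (163,148). Next I'll measure these from colour and depth.

```bash
cat > h.py <<'E'
import numpy as np, cv2
def cloud(s):
    h,w=s["range_z"].shape; f=h/2/np.tan(np.radians(float(s["vertical_fov"]))/2)
    v,u=np.mgrid[:h,:w]; z=s["range_z"]
    P=np.stack([(u-s["cx"])/f*z,(v-s["cy"])/f*z,z],-1)
    W=(P-s["t"])@s["R"]; W[z==0]=np.nan
    return W
def ray(s,u,v,zp):
    h=420; f=h/2/np.tan(np.radians(float(s["vertical_fov"]))/2)
    d=np.array([(u-s["cx"])/f,(v-s["cy"])/f,1])@s["R"]; c=-s["R"].T@s["t"]
    return c+d*(zp-c[2])/d[2]
def masks(s):
    hsv=cv2.cvtColor(s["color"],cv2.COLOR_BGR2HSV); H,S,V=[hsv[...,i].astype(int) for i in range(3)]
    return dict(orange=(H>3)&(H<15)&(S>200)&(V>120), green=(H>55)&(H<85)&(S>100)&(V>30))
E
python3 - <<'E'
from h import *
for n in ["scene","side"]:
    s=dict(np.load(f"{n}0.npz")); W=cloud(s); M=masks(s)
    box={"scene":(215,205,255,245),"side":(285,215,320,260)}[n]
    m=np.zeros((420,560),bool); m[box[1]:box[3],box[0]:box[2]]=1
    m&=M["orange"]; p=W[m]; ys,xs=np.where(m)
    print(n,"orange",m.sum(),xs.min(),xs.max(),ys.min(),ys.max(),np.nanmin(p,0).round(3),np.nanmax(p,0).round(3))
    t=p[p[:,2]>0.115]; print(" top",len(t),t.mean(0) if len(t) else 0, cv2.minAreaRect((t[:,:2]*1000).astype(np.float32)) if len(t)>3 else 0)
    box={"scene":(350,130,440,205),"side":(140,125,225,195)}[n]
    m=np.zeros((420,560),bool); m[box[1]:box[3],box[0]:box[2]]=1
    p=W[m]; t=p[(p[:,2]>0.060)&(p[:,2]<0.076)]
    print(" lid",len(t),np.median(t[:,2]),cv2.minAreaRect((t[:,:2]*1000).astype(np.float32)))
    g=p[(p[:,2]>0.095)&(p[:,2]<0.13)]; print(" grip",len(g),g.mean(0),cv2.minAreaRect((g[:,:2]*1000).astype(np.float32)), g[:,2].max())
    # dispenser base: z 0.025-.035
    box={"scene":(175,175,345,265),"side":(235,160,360,325)}[n]
    m=np.zeros((420,560),bool); m[box[1]:box[3],box[0]:box[2]]=1
    p=W[m]; t=p[(p[:,2]>0.022)&(p[:,2]<0.045)]; 
    print(" base",len(t),cv2.minAreaRect((t[:,:2]*1000).astype(np.float32)),t.min(0),t.max(0))
    t=p[(p[:,2]>0.162)&(p[:,2]<0.172)]
    print(" magtop",len(t),cv2.minAreaRect((t[:,:2]*1000).astype(np.float32)))
E
```

```text
Traceback (most recent call last):
ValueError: zero-size array to reduction operation minimum which has no identity
```

```bash
sed -i 's/(S>200)&(V>120)/(S>150)\&(V>90)/' h.py
cat > m.py <<'E'
from h import *
for n in ["scene","side"]:
    s=dict(np.load(f"{n}0.npz")); W=cloud(s); M=masks(s)
    c=s["color"]; print(c[222,235] if n=="scene" else c[238,302])
    def bx(b):
        m=np.zeros((420,560),bool); m[b[1]:b[3],b[0]:b[2]]=1; return m
    def rect(t): 
        return cv2.minAreaRect((t[:,:2]*1000).astype(np.float32)) if len(t)>3 else 0
    m=bx({"scene":(215,205,255,245),"side":(285,215,320,260)}[n])&M["orange"]; p=W[m]; ys,xs=np.where(m)
    if m.sum():
        print(n,"orange",m.sum(),xs.min(),xs.max(),ys.min(),ys.max(),np.nanmin(p,0).round(3),np.nanmax(p,0).round(3))
        t=p[p[:,2]>0.115]; print(" top",len(t),t.mean(0),rect(t))
    p=W[bx({"scene":(350,130,440,205),"side":(140,125,225,195)}[n])]; t=p[(p[:,2]>0.060)&(p[:,2]<0.076)]
    print(" lid",len(t),np.median(t[:,2]),rect(t))
    g=p[(p[:,2]>0.095)&(p[:,2]<0.13)]; print(" grip",len(g),g.mean(0),rect(g))
    p=W[bx({"scene":(175,175,345,265),"side":(235,160,360,325)}[n])]; t=p[(p[:,2]>0.022)&(p[:,2]<0.045)]
    print(" base",len(t),rect(t),t.min(0),t.max(0))
    t=p[(p[:,2]>0.160)&(p[:,2]<0.174)]
    print(" magtop",len(t),rect(t))
E
python3 m.py
```

```text
[19 44 80]
scene orange 52 231 238 215 222 [ 0.509 -0.222  0.115] [ 0.535 -0.201  0.124]
 top 52 [ 0.52266975 -0.21146162  0.1188438 ] ((522.8793334960938, -210.66943359375), (18.792152404785156, 24.010284423828125), 74.55680084228516)
 lid 2732 0.06790109983227922 ((500.938232421875, 307.193603515625), (183.88453674316406, 180.7438201904297), 77.985107421875)
 grip 70 [0.44646057 0.31746307 0.10536173] ((443.9162902832031, 319.578369140625), (17.62838363647461, 34.009063720703125), 75.79788970947266)
 base 2978 ((512.1952514648438, -138.459716796875), (444.9808654785156, 237.44381713867188), 66.63075256347656) [ 0.35703566 -0.37172749  0.02201271] [0.70570229 0.07420771 0.0447995 ]
 magtop 335 ((547.1260986328125, -83.54490661621094), (107.90217590332031, 81.20046997070312), 78.61944580078125)
[ 35  59 112]
side orange 284 296 308 225 251 [ 0.507 -0.226  0.001] [ 0.618 -0.096  0.123]
 top 81 [ 0.51901354 -0.21054496  0.11855292] ((520.6054077148438, -209.44049072265625), (25.112773895263672, 23.741107940673828), 80.8314208984375)
 lid 1995 0.06775389111600881 ((499.958251953125, 307.56756591796875), (190.80093383789062, 177.18020629882812), 77.57349395751953)
 grip 75 [0.44264647 0.31748545 0.10443057] ((442.9895324707031, 319.1408386230469), (22.981712341308594, 30.433290481567383), 72.88806915283203)
 base 3614 ((597.3846435546875, -120.20724487304688), (559.2905883789062, 297.7560119628906), 53.62089920043945) [ 0.35282323 -0.37068187  0.02200781] [0.73681246 0.17320519 0.04491826]
 magtop 362 ((545.9979858398438, -82.23703002929688), (110.94000244140625, 80.09069061279297), 77.8545913696289)
```

Everything agrees with the given sizes:

| Item | Position (m) | Check |
|---|---|---|
| Dispenser | (0.5465, -0.083), yaw ≈ -11.5° | handle 130 mm from the magazine axis |
| Handle | (0.521, -0.210), top z 0.119 | matches 0.1195 |
| Case | (0.5005, 0.3073), yaw ≈ -12.2° | lid 180 × 181 mm, top z 0.068 |
| Lid grip | 57 mm in front of the case centre | 55 expected |

Next is the handle pull, with the jaws along the slide.

```bash
cat >> h.py <<'E'
def yawax(deg):
    a=np.radians(deg); return np.array([np.cos(a),np.sin(a),0]),np.array([-np.sin(a),np.cos(a),0])
def rot(y): # tool down with jaw axis y
    x=np.array([0,0,-1.]); return np.stack([x,y,np.cross(x,y)],1)
DX,DY=yawax(-11.5); D0=np.array([0.5465,-0.083,0])
CX,CY=yawax(-12.2); C0=np.array([0.5005,0.3073,0])
HINGE=C0+0.085*CX+[0,0,0.0605]
E
cat > s1.py <<'E'
from h import *; from bench import r,cams
g=np.array([0.521,-0.2103,0.0985-0.008])
R=rot(DY)
print([r.ik(p,R) for p in (g,g-0.125*DY)])
r.move_to(g+[0,0,0.09],R); print(r.state()["time"])
r.command_gripper(0.75)
r.line_to(g,0.15)
s=cams.snapshot("side"); cv2.imwrite("pics/side1.png",s["color"])
r.command_gripper(0.0,70); st=r.state(); print(st["time"],st["width"],st["ft_force"])
E
python3 s1.py
```

```text
[array([-4.58827048e-01,  4.44359734e-01,  1.72593759e+00, -4.44089210e-16,
        9.71295332e-01, -1.82891051e+00]), array([-6.61590152e-01,  4.84006530e-01,  1.64654939e+00, -4.44089210e-16,
        1.01103674e+00, -2.03167361e+00])]
1.7
3.3083 0.25051296527392414 [0.80754922 4.0329617  5.97583112]
```

View pics/side1.png

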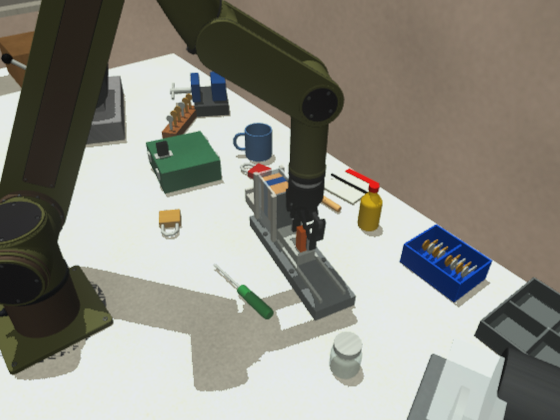

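The fingers are astride the handle at (302,238), and the grip width of about 21 mm matches the 22 mm post. Now I'll pull.

```bash
cat > s2.py <<'E'
from h import *; from bench import r,cams
p0=r.state()["ee_pos"].copy(); np.save("p0.npy",p0)
def rep(t):
    st=r.state(); d=st["ee_pos"]-p0; print(t,round(st["time"],2),"travel",round(-d@DY,4),"lat",round(d@DX,4),"F along -y",round(-st["ft_force"]@DY,1),st["ft_force"].round(1),round(st["width"],3))
rep("start")
print(r.line_to(p0-0.116*DY,0.06,max_force=45)); rep("a")
print(r.line_to(p0-0.132*DY,0.03,max_force=20)); rep("b")
r.hold(0.8); rep("c")
for n in ("side","scene"):
    s=cams.snapshot(n); cv2.imwrite(f"pics/{n}2.png",s["color"]); np.savez(f"{n}2.npz",**s)
E
python3 s2.py
```

```text
start 3.31 travel 0.0 lat 0.0 F along -y -4.1 [0.8 4.  6. ] 0.251
False
a 5.38 travel 0.1126 lat 0.0004 F along -y -11.9 [ 5.  11.2  1.9] 0.247
False
b 6.06 travel 0.1251 lat 0.0004 F along -y -22.8 [ 9.4 21.3  4. ] 0.252
c 6.86 travel 0.1251 lat 0.0004 F along -y -23.0 [ 9.3 21.5  3.6] 0.249
```

```bash
python3 -c "
import cv2,numpy as np
a=cv2.resize(cv2.imread('pics/side2.png')[150:320,220:370],None,fx=2.6,fy=2.6);b=cv2.resize(cv2.imread('pics/scene2.png')[160:280,170:350],(400,442))
cv2.imwrite('pics/pull2.png',np.hstack([a,b]))"
```

```text
(no output)
```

View pics/pull2.png

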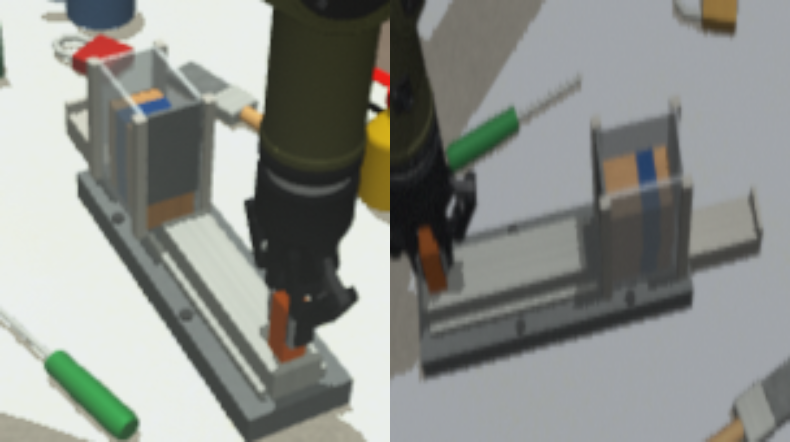

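The handle is at the stop: 125 mm of travel, with the force up from 12 to 23 N. The stack has dropped, with brown showing low in the magazine at about (172,212). Now I'll ease it home.

```bash
cat > s3.py <<'E'
from h import *; from bench import r,cams
p0=np.load("p0.npy")
def rep(t):
    st=r.state(); d=st["ee_pos"]-p0; print(t,round(st["time"],2),"travel",round(-d@DY,4),"lat",round(d@DX,4),st["ft_force"].round(1),round(st["width"],3))
print(r.line_to(p0-0.015*DY,0.055,max_force=40)); rep("a")
print(r.line_to(p0+0.002*DY,0.03,max_force=15)); rep("b")
r.hold(0.2); rep("c")
for n in ("side","scene"):
    s=cams.snapshot(n); cv2.imwrite(f"pics/{n}3.png",s["color"]); np.savez(f"{n}3.npz",**s)
a=cv2.resize(cv2.imread('pics/side3.png')[150:320,220:370],None,fx=2.6,fy=2.6);b=cv2.resize(cv2.imread('pics/scene3.png')[160:280,170:350],(400,442))
cv2.imwrite('pics/ret3.png',np.hstack([a,b]))
E
python3 s3.py
```

```text
False
a 9.23 travel 0.0137 lat 0.0 [2.8 7.  2.3] 0.248
True
b 9.81 travel -0.0 lat -0.0 [-1.2 -2.2  4.3] 0.243
c 10.01 travel -0.0 lat -0.0 [-1.3 -4.1  4.8] 0.251
```

View pics/ret3.png

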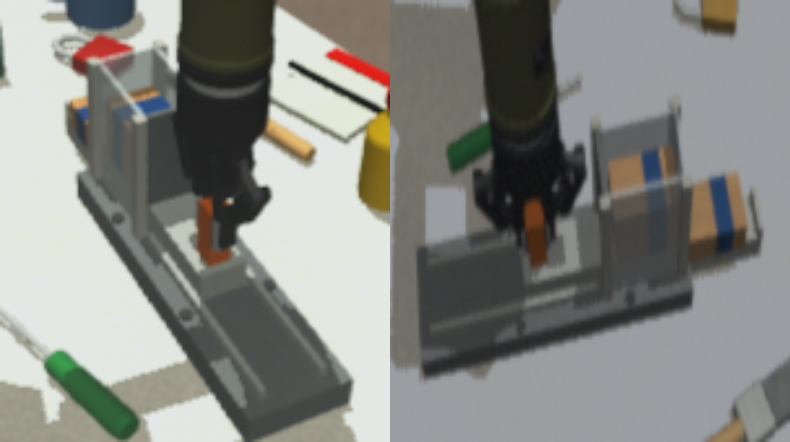

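The slide is home and the box sits on the shelf, at about (717,212) in the right half. I'll release the handle and go to the lid grip.

```bash
cat > s4.py <<'E'
from h import *; from bench import r,cams
p0=np.load("p0.npy")
r.command_gripper(0.6); st=r.state(); print(st["time"],st["ft_force"].round(1))
r.line_to(p0+[0,0,0.17],0.25)
R=rot(CY); H=HINGE-0.0015*CX
def tcp(th): # tool down
    x,z=-0.14,0.034
    return H+(x*np.cos(th)+z*np.sin(th))*CX+np.array([0,0,-x*np.sin(th)+z*np.cos(th)-0.008])
print([r.ik(tcp(t),R) is not None for t in np.linspace(0,1.8,10)])
r.move_to(tcp(0)+[0,0,0.08],R); print(r.state()["time"],r.state()["qpos"].round(2))
r.line_to(tcp(0),0.15,max_force=15)
for n in ("side","scene"):
    s=cams.snapshot(n); cv2.imwrite(f"pics/{n}4.png",s["color"]); np.savez(f"{n}4.npz",**s)
a=cv2.resize(cv2.imread('pics/side4.png')[90:260,100:250],None,fx=2.6,fy=2.6);b=cv2.resize(cv2.imread('pics/scene4.png')[100:280,250:450],(400,442))
cv2.imwrite('pics/lid4.png',np.hstack([a,b])); print(r.state()["time"],r.state()["ft_force"].round(1))
E
python3 s4.py
```

```text
10.5083 [-0.5  0.2 -0.5]
[True, True, True, True, True, True, True, True, True, True]
13.3 [ 0.54  0.34  1.67 -0.    1.13 -0.81]
14.0833 [-0.5 -0.2 -0.3]
```

View pics/lid4.png

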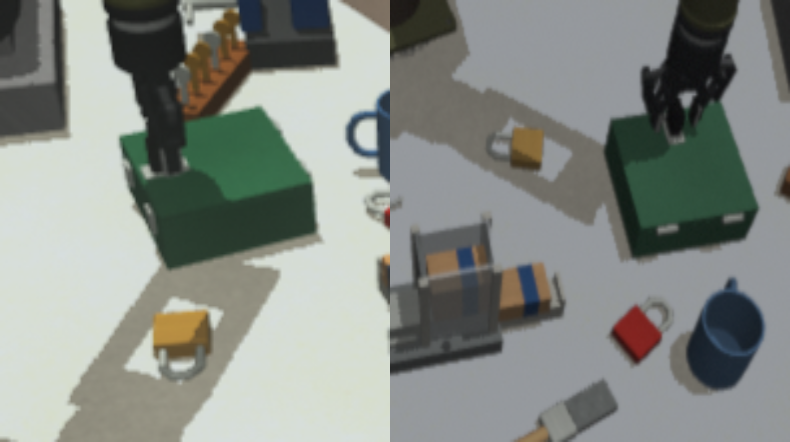

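The fingers stand astride the grip at (680,125), with the hinges on the far rim at (667,230) and (733,218). Now I'll pinch and swing the lid.

```bash
cat > s5.py <<'E'
from h import *; from bench import r,cams
H=HINGE-0.0015*CX
def tcp(th):
    x,z=-0.14,0.034
    return H+(x*np.cos(th)+z*np.sin(th))*CX+np.array([0,0,-x*np.sin(th)+z*np.cos(th)-0.008])
r.command_gripper(0.0,45); st=r.state(); print(st["time"],st["width"],st["ft_force"].round(1))
for i,t in enumerate(np.linspace(0,1.77,19)[1:]):
    hit=r.line_to(tcp(t),0.06,max_force=30); st=r.state()
    if i%3==2 or hit: print(round(t,2),round(st["time"],2),st["ft_force"].round(1),round(st["width"],3),hit)
    if hit: break
for n in ("side","scene"):
    s=cams.snapshot(n); cv2.imwrite(f"pics/{n}5.png",s["color"]); np.savez(f"{n}5.npz",**s)
a=cv2.resize(cv2.imread('pics/side5.png')[90:260,100:250],None,fx=2.6,fy=2.6);b=cv2.resize(cv2.imread('pics/scene5.png')[100:280,250:450],(400,442))
cv2.imwrite('pics/lid5.png',np.hstack([a,b]))
E
python3 s5.py
```

```text
14.4917 0.18137959789559396 [-0.3  4.9  2.1]
0.3 15.64 [ 2.7  6.5 -3. ] 0.179 False
0.59 16.79 [ 2.8  6.7 -4.3] 0.179 False
0.88 17.94 [ 0.6  6.9 -5.7] 0.181 False
1.18 19.09 [-0.9  6.8 -4.8] 0.181 False
1.48 20.24 [-1.4  6.1 -2.5] 0.185 False
1.77 21.39 [-0.3  4.7 -0.7] 0.18 False
```

View pics/lid5.png

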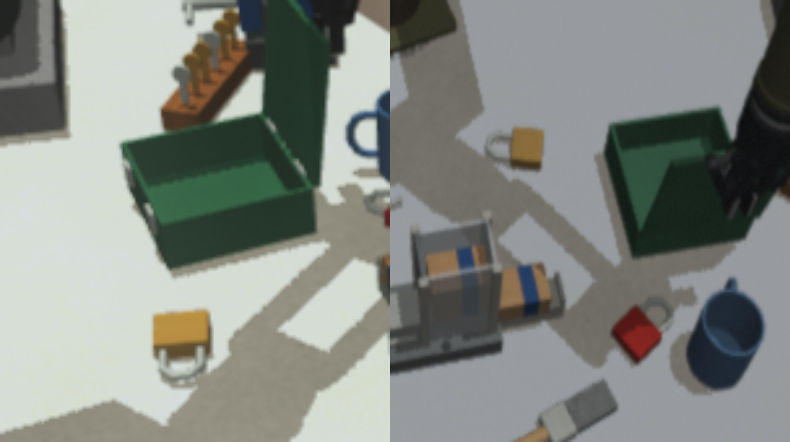

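The lid is open at about 1.77 rad with low forces, and the case interior is clear. I'll release it and back out along the lid. I'll also measure the delivered box from the same pictures.

```bash
cat > s6.py <<'E'
from h import *; from bench import r,cams
r.command_gripper(0.7); p=r.state()["ee_pos"].copy()
d=np.sin(0.23)*CX+0.05*CX+[0,0,np.cos(0.23)]
r.line_to(p+0.13*d,0.2); print(r.state()["time"],r.state()["ft_force"].round(1))
for n in ("side","scene"):
    s=cams.snapshot(n); cv2.imwrite(f"pics/{n}6.png",s["color"]); np.savez(f"{n}6.npz",**s)
    W=cloud(s); q=W.reshape(-1,3); l=np.stack([(q-D0)@DX,(q-D0)@DY,q[:,2]],1)
    k=(abs(l[:,0])<0.04)&(l[:,1]>0.062)&(l[:,1]<0.15)&(l[:,2]>0.057)&(l[:,2]<0.068); t=l[k]
    print(n,"box",k.sum(),np.median(t[:,2]),np.percentile(t,[1,99],axis=0).round(4).tolist(),cv2.minAreaRect((t[:,:2]*1000).astype(np.float32)))
    c=np.stack([(q-HINGE)@CX,(q-HINGE)@CY,q[:,2]],1)
    k=(c[:,0]>-0.01)&(c[:,0]<0.1)&(abs(c[:,1])<0.08)&(c[:,2]>0.08)&(c[:,2]<0.25); t=c[k]
    if len(t)>20:
        A=np.polyfit(t[:,2],t[:,0],1); print(" lid lean deg",np.degrees(np.arctan(A[0])),t[:,2].max())
E
python3 s6.py
```

```text
22.7917 [-0.6  0.3 -1.3]
side box 48 0.06101303815796657 [[-0.0275, 0.0915, 0.0575], [-0.0079, 0.1325, 0.0635]] ((-24.104721069335938, 114.99967956542969), (44.573326110839844, 15.977909088134766), 66.35848999023438)
 lid lean deg 15.098767098865455 0.22772563715431554
scene box 372 0.06184492617607784 [[-0.0241, 0.0641, 0.0573], [0.0262, 0.1321, 0.0656]] ((0.6630802154541016, 97.4617919921875), (52.47661209106445, 69.65922546386719), 0.6693536639213562)
 lid lean deg 14.748553190720434 0.22913345842708882
```

View pics/scene6.png

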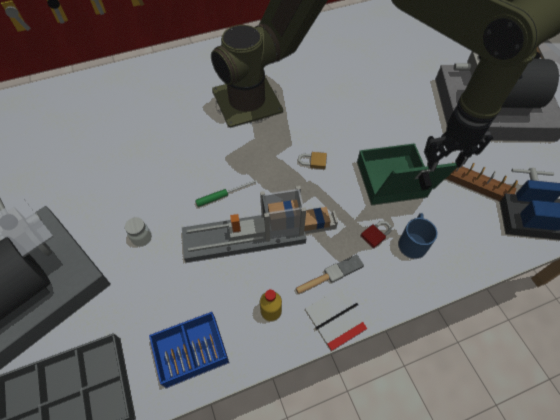

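The case is open, with the lid leaning about 15° and its top edge at 0.229 m, so it's on the stop. The other objects haven't moved. The box's near end may still be under the mouth wall, so I'll pin down its position along y before lifting.

```bash
python3 - <<'E'
from h import *
for n in("scene","side"):
    s=dict(np.load(n+"6.npz")); W=cloud(s); hsv=cv2.cvtColor(s["color"],cv2.COLOR_BGR2HSV); H,S,V=[hsv[...,i].astype(int) for i in range(3)]
    l=np.stack([(W-D0)@DX,(W-D0)@DY,W[...,2]],-1)
    b=(abs(l[...,0])<0.035)&(l[...,1]>0.058)&(l[...,1]<0.16)&(l[...,2]>0.05)&(l[...,2]<0.07)
    blue=b&(H>100)&(H<130)&(S>100); br=b&(H>3)&(H<25)&(S>60); 
    for k,m in (("blue",blue),("brown",br)):
        t=l[m]; print(n,k,m.sum(), t.min(0).round(4) if len(t) else 0,t.max(0).round(4) if len(t) else 0,t.mean(0).round(4) if len(t) else 0)
    w=(abs(l[...,0])<0.02)&(l[...,1]>0.13)&(l[...,1]<0.18)&(l[...,2]>0.036)&(l[...,2]<0.05); t=l[w]
    print(" lip",w.sum(),t.min(0).round(4),t.max(0).round(4))
E
python3 -c "
import cv2
a=cv2.imread('pics/scene6.png')[180:250,255:350];cv2.imwrite('pics/z6.png',cv2.resize(a,None,fx=8,fy=8,interpolation=cv2.INTER_NEAREST))"
```

```text
scene blue 100 [-0.0225  0.0959  0.0503] [0.0268 0.1152 0.0659] [0.0048 0.1053 0.0612]
scene brown 261 [-0.0258  0.0604  0.0503] [0.027  0.1323 0.0664] [0.0049 0.0953 0.061 ]
 lip 32 [-0.0199  0.1501  0.0361] [0.0197 0.1571 0.0441]
side blue 11 [-0.0277  0.1019  0.0588] [-0.0172  0.1177  0.0634] [-0.0232  0.1098  0.0616]
side brown 31 [-0.0269  0.0914  0.0503] [-0.0078  0.1338  0.0632] [-0.0197  0.1243  0.0595]
 lip 4 [-0.0196  0.1538  0.0362] [-0.0182  0.1619  0.043 ]
```

View pics/z6.png

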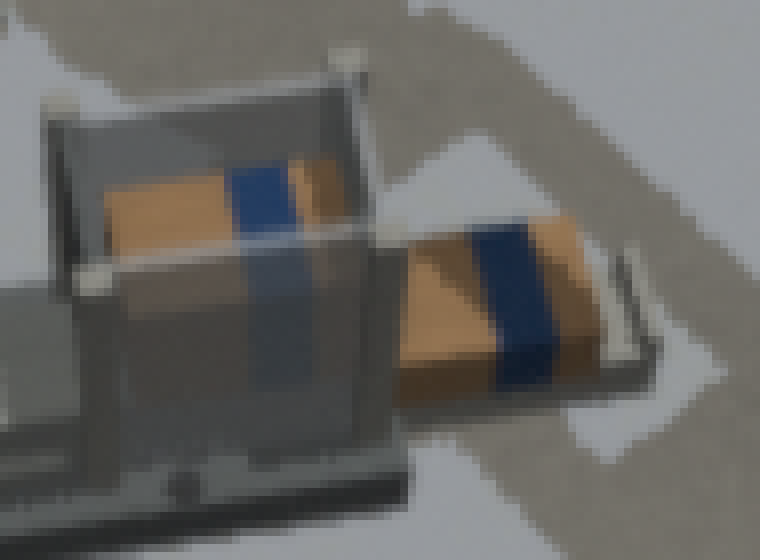

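The box's far end is at y ≈ 133 mm, so its near end at ≈ 53 is just under the mouth wall, which ends at 54. The lip is at 152. I'll grip it across x, 14 mm outward of centre, raise it 2 mm, draw it out 10 mm, then lift.

```bash
cat > s7.py <<'E'
from h import *; from bench import r,cams
g=D0+0.107*DY+0.0005*DX+[0,0,0.041]; R=rot(DX)
r.move_to(g+[0,0,0.24],R); r.command_gripper(1.0)
print(r.state()["time"],r.state()["qpos"].round(2))
r.line_to(g+[0,0,0.03],0.2)
r.line_to(g,0.06,max_force=12) and print("HIT")
st=r.state(); print(st["time"],st["ee_pos"].round(4),st["ft_force"].round(1))
r.command_gripper(0.0,40); st=r.state(); print(st["time"],st["width"]*85,st["ft_force"].round(1))
for n in ("side","scene"):
    s=cams.snapshot(n); cv2.imwrite(f"pics/{n}7.png",s["color"]); np.savez(f"{n}7.npz",**s)
a=cv2.resize(cv2.imread('pics/side7.png')[90:260,200:350],None,fx=2.6,fy=2.6);b=cv2.resize(cv2.imread('pics/scene7.png')[150:270,220:370],(400,442))
cv2.imwrite('pics/g7.png',np.hstack([a,b]))
E
python3 s7.py
```

```text
24.3833 [-0.04  0.27  1.46  0.    1.41  0.16]
26.2333 [0.5682 0.0218 0.0406] [ 0.2 -0.7  0. ]
26.6583 49.18774664646321 [ 0.2 -0.3  2.2]
```

View pics/g7.png

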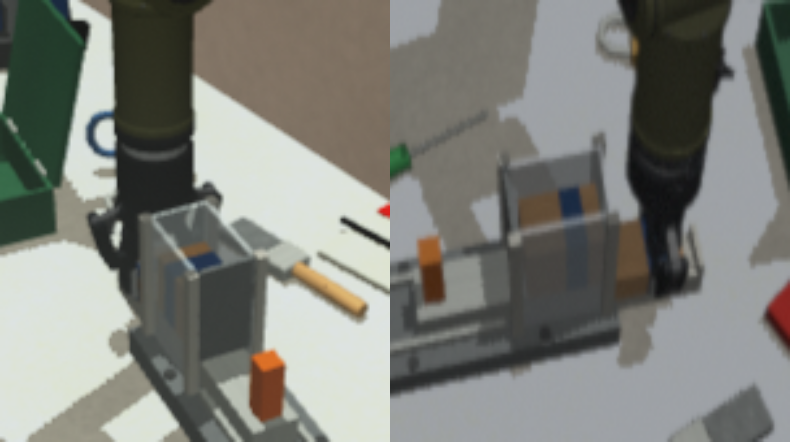

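The grip width of 49 mm matches the 50 mm box. Now I'll draw it out, lift and carry it.

```bash
cat > s8.py <<'E'
from h import *; from bench import r,cams
p=r.state()["ee_pos"].copy()
def rep(t): st=r.state(); print(t,round(st["time"],2),st["ee_pos"].round(4),st["ft_force"].round(1),round(st["width"]*85,1))
r.line_to(p+[0,0,0.002],0.03); rep("up")
print(r.line_to(p+[0,0,0.002]+0.010*DY,0.04,max_force=12)); rep("out")
print(r.line_to(p+[0,0,0.18]+0.010*DY,0.15,max_force=15)); rep("lift")
R=rot(CX); t=C0-0.008*CX+0.014*CY
r.move_to(t+[0,0,0.20],R); rep("over")
for n in ("side","scene"):
    s=cams.snapshot(n); cv2.imwrite(f"pics/{n}8.png",s["color"]); np.savez(f"{n}8.npz",**s)
a=cv2.resize(cv2.imread('pics/side8.png')[60:230,110:260],None,fx=2.6,fy=2.6);b=cv2.resize(cv2.imread('pics/scene8.png')[90:240,260:450],(400,442))
cv2.imwrite('pics/o8.png',np.hstack([a,b]))
E
python3 s8.py
```

```text
up 27.01 [0.5685 0.0218 0.0433] [ 0.2  0.1 -1.9] 49.0
False
out 27.41 [0.5707 0.032  0.0433] [ 0.7  0.2 -2.6] 49.4
False
lift 28.74 [0.5699 0.0316 0.2204] [-1.   1.  -1.7] 49.3
over 29.9 [0.4961 0.3218 0.1999] [ 0.2  0.7 -0.9] 49.1
```

View pics/o8.png

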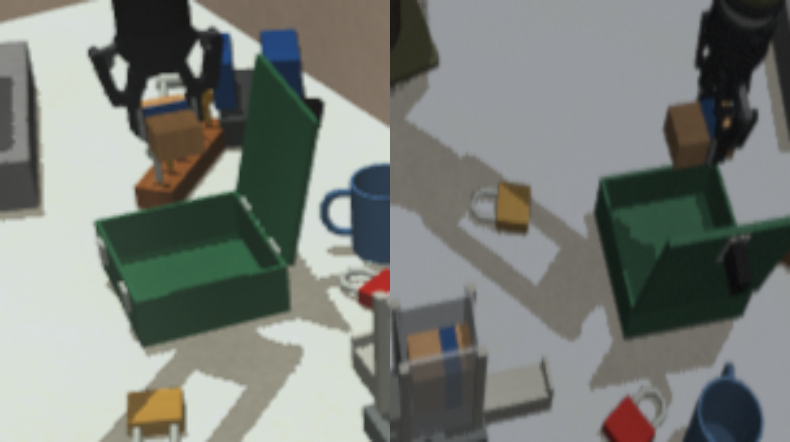

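The box is held level over the open case at about (700,135). Now I'll lower it, slowing near the floor with a force stop.

```bash
cat > s9.py <<'E'
from h import *; from bench import r,cams
p=r.state()["ee_pos"].copy()
def rep(t): st=r.state(); print(t,round(st["time"],2),st["ee_pos"].round(4),st["ft_force"].round(1),round(st["width"]*85,1))
print(r.line_to([p[0],p[1],0.030],0.12,max_force=20)); rep("near")
print(r.line_to([p[0],p[1],0.0125],0.012,max_force=7)); rep("down")
s=cams.snapshot("side"); a=cv2.resize(s["color"][60:230,110:260],None,fx=2.6,fy=2.6)
s=cams.snapshot("scene");b=cv2.resize(s["color"][90:240,260:450],(400,442))
cv2.imwrite('pics/d9.png',np.hstack([a,b]))
E
python3 s9.py
```

```text
False
near 31.57 [0.4971 0.3217 0.0308] [ 0.1 -0.  -2. ] 49.5
True
down 32.62 [0.4965 0.3213 0.0164] [-1.5 -0.1  5.3] 49.3
```

View pics/d9.png

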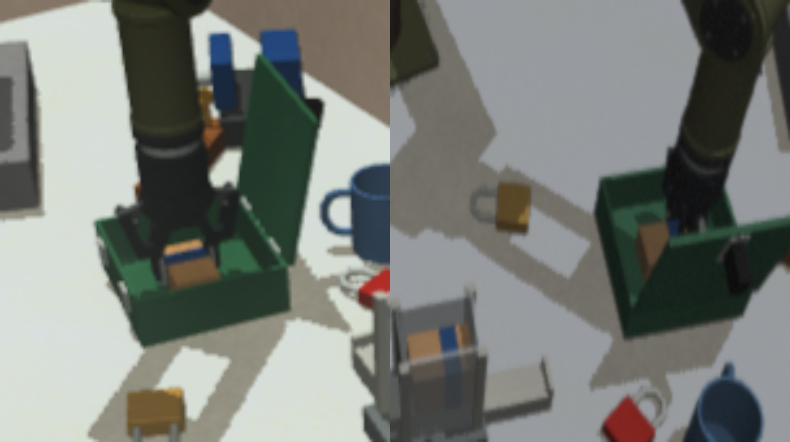

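Contact came at TCP z 0.0164, where 0.0156 was expected, so the box is on the floor. I'll open the jaws, withdraw and check.

```bash
cat > s10.py <<'E'
from h import *; from bench import r,cams
p=r.state()["ee_pos"].copy()
r.command_gripper(0.8); print(r.state()["width"]*85,r.state()["ft_force"].round(1))
r.line_to([p[0],p[1],0.08],0.08); r.line_to([p[0],p[1],0.28],0.2)
r.move_to([0.45,0.05,0.35],rot(DX)); r.hold(0.2)
for n in ("side","scene"):
    s=cams.snapshot(n); cv2.imwrite(f"pics/{n}10.png",s["color"])
    W=cloud(s).reshape(-1,3); l=np.stack([(W-C0)@CX,(W-C0)@CY,W[:,2]],1)
    t=l[(abs(l[:,0])<0.075)&(abs(l[:,1])<0.08)&(l[:,2]>0.028)&(l[:,2]<0.05)&~np.isnan(l[:,2])]
    print(n,len(t),np.percentile(t[:,2],[5,50,95]).round(4),cv2.minAreaRect((t[:,:2]*1000).astype(np.float32)))
    c=np.stack([(W-HINGE)@CX,(W-HINGE)@CY,W[:,2]],1); t=c[(c[:,0]>-.01)&(c[:,0]<.1)&(abs(c[:,1])<.08)&(c[:,2]>.08)&(c[:,2]<.25)]
    print(" lid",np.degrees(np.arctan(np.polyfit(t[:,2],t[:,0],1)[0])),t[:,2].max())
print(r.state()["time"],r.state()["ft_force"].round(1))
a=cv2.imread('pics/side10.png');b=cv2.imread('pics/scene10.png')
cv2.imwrite('pics/f10.png',np.hstack([cv2.resize(a[80:340,130:400],(400,400)),cv2.resize(b[110:310,110:450],(400,400))]))
E
python3 s10.py
```

```text
67.92701960722444 [ 0.3  0.1 -0.6]
side 308 [0.0319 0.0362 0.0388] ((11.47597885131836, -3.622802734375), (188.94223022460938, 121.17413330078125), 74.06151580810547)
 lid 15.0948501705494 0.2293213432827328
scene 217 [0.0324 0.0367 0.0398] ((-8.4591064453125, -1.5605392456054688), (49.50465774536133, 85.94920349121094), 5.79577112197876)
 lid 14.40933288268602 0.228148303476522
36.55 [ 0.2 -1.   0.5]
```

View pics/f10.png

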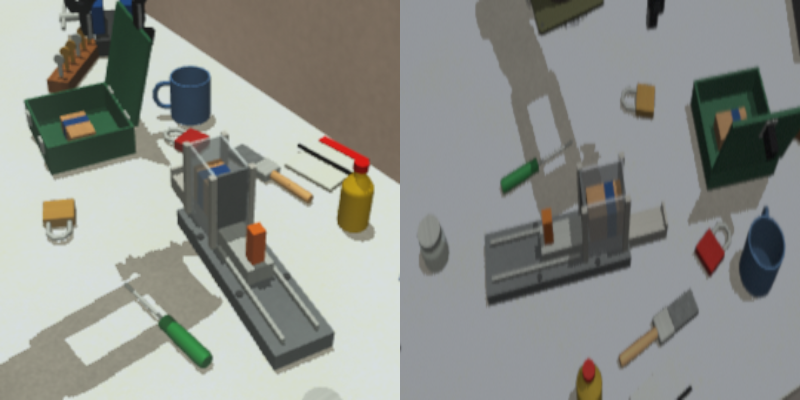

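The box lies flat in the case at (77,125) in the left half. Its top is at z 0.0365, where 0.037 was expected. The lid is open on its stop, the slide is home, the other boxes are still in the magazine, and nothing else has moved.

```bash
python3 -c "
from bench import workorder; print(workorder.close_job())"
```

```text
the job is handed in; nothing more can be done
None
```

The job is done and handed in at about 36.6 s of the 67 s allowed; no verdict was reported.

**What I did:**
- **Dispenser:** I pulled the handle to its stop (125 mm of travel, force up from 12 to 23 N) and held it there for about 0.9 s. I then eased it home at about 0.05 m/s, and the box came out onto the shelf.
- **Case lid:** I swung it to about 1.77 rad, let go, and it settled back on its stop.
- **Box:** Its inner end appeared to be still about 1 mm under the magazine's mouth wall. I raised it 2 mm and drew it out 10 mm before lifting, then lowered it into the case until it touched the floor and let go.

**Last checks:**
- **Box:** it lies flat, with its top at z 0.0365 m where 0.037 was expected, near the middle of the case floor.
- **Lid:** it leans 14 to 15° back with its top edge at 0.229 m. The stop angle of 1.8 rad is about 13°, so this agrees within what the depth images can show.
- **Dispenser and bench:** the slide is home, boxes remain in the magazine, and the other things looked unmoved. I judged these by eye from the pictures. The lower of the two remaining boxes was hard to see separately.
- **One disagreement:** the side view's outline of the box in the case was unusable, because it picked up parts of the case walls. I used only the scene view for the box's outline; both views agree on its height.

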